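# Close up the row of tube clamps and swing the retainer behind it

### The arm

A 7-joint arm with a two-finger parallel gripper is mounted at the origin on the work surface. World frame = base frame: x ahead of the robot, y to its left, z up, the work surface at z = 0. Lengths are in m, angles in rad, forces in N, time in s.
With the tool pointing down it reaches from about 0.425 to 0.925 m from the base axis. Payload 6.8 kg.
Tool frame: the origin (TCP) lies midway between the tips of the shut fingers; the grasp point (between the pads) lies 19 mm behind it; z points along the fingers, y is the line along which they close (so a half turn about z gives the same grasp; the last joint's range is limited). The gripper opens to 85 mm and grips with 20 to 120 N. Pads are 22 mm wide; open, the fingers measure 114 mm over their backs; the gripper's body (76 mm by 85 mm) begins 54 mm behind the grasp point. The pads swing forward as they close: fully open they stand 13 mm farther back than shut.
Start: joints at [-1.32, 0.477, 0.022, 1.555, -0.011, 1.109, -0.083], TCP at [0.237, 0.632, 0.201] pointing down, gripper open.
Joint ranges: [-2.96, 2.96], [-0.34, 2.1], [-1.41, 1.46], [0.24, 2.44], [-1.37, 4.51], [0.17, 1.92], [-2.96, 2.96]. Speed limits (rad/s): [2.39, 2.39, 3.14, 3.14, 3.14, 3.14, 3.14].

### API

Orientations are given as a unit quaternion [w, x, y, z].
In Python, from station import * gives the robot as it stands. The module is installed in compiled form; this text tells all that it offers.
- The arm moves only by the shell command python3 -m jog 'ROWS' [OPENING] [FORCE]. ROWS is JSON, a list of rows, each an object of numbers: "x", "y", "z": the shift along the tool's x, y, z in m; "ax", "ay", "az": the turn, a rotation vector about the tool's x, y, z in rad. In form: [{"x": .., "y": .., "z": .., "ax": .., "ay": .., "az": ..}, ...]. A call has 1 to 12 rows; each row is the pose to reach, as a shift and turn from the pose commanded when the call began, along the tool's axes at that moment; what a row does not reach only later rows make up. A row lasts 1/10 s, in which the tool goes at most 50 mm and 8.59 degrees, less where a joint would pass 70% of its speed; a pose out of reach is approached as far as the arm can. A call with a gripper value outside its range is refused whole. OPENING is the opening, from 0 (shut) to 1 (fully open), set as the call begins (- or left out, the last holds). The fingers move at their own pace and stop on an object; FORCE is the grip in N (left out, the last holds). Time passes only in rows, so rows that repeat a pose let the fingers close. It gives the time, the measured TCP pose, the force, the opening and the grip force at its end, in the units of the state.
- get_obs(): the state, without advancing time (a new reading comes with each control period).
- read_camera(name): name is "scene" or "top" or "wrist"; returns the picture (400x640x3 uint8, red, green, blue); there is no depth.
- camera_params(name): a dict with "K" (3x3 intrinsics, pixels), "origin" and "attitude" of the camera in the world. Camera axes: x right, y up, looking along -z (the intrinsics and any distortion apply to the point x, -y, -z); pixel columns grow to the right and rows downward; lengths in m; the calibration is good to about 2 mm. A picture is of the moment at which its call begins: read the wrist's pose just before it. camera_params takes no time and is no camera call; for the wrist camera it gives the pose at the moment of the call.
- hand_in(): hands the job in; it is judged then, once.
The state is a dict: "t": time; "q": joint angles; "joint_vel": joint speeds; "joint_torque": joint torques, N m; "eef_pos": TCP position; "tool_rot": TCP orientation; "contact_force": force on the tool from outside, world axes, zero at the start; "torque": the same for the moment, N m; "gripper_width": opening from 0.0 (shut) to 1.0 (fully open); "grasp_force": force on a finger pad.
Only numpy, scipy, OpenCV 4.12 (cv2) and the standard library are available. Lean on these libraries where they do the work, as an engineer would, in place of code of your own. Each camera call takes 0.05 s, during which the arm holds its last target. There are 200 camera calls.

### The job

Push the row of four aluminium tube clamps along the grey channel from behind, all together with no gaps opening between them, until the front one sits fully home against the red end stop. Then push the orange retaining arm around, across the channel behind the row, to the end of its swing. Only push, with the fingertips: do not lift any clamp, do not disturb the cup, the jar or the adapter standing around, and finish clear of everything.

Things in the scene. Friction and masses are not known exactly. Their poses are not given: they have to be found in the camera images.
- channel: Fixed grey channel (rail), open-topped, 340 mm long along own y (-165 to +175 mm), 59 mm wide along x. Origin on the bench, mid-width. Own +y runs towards the red end stop, z up. Floor 12 mm above the bench, 47 mm wide; side lips 6 mm thick, tops 20 mm above the bench. No wall at the rear end (-y).
- stop_face (a point): Centre of the contact face of the fixed red end stop (59 mm wide, 14 mm thick, top 62 mm above the bench), at own y = +160 mm of the channel, 32 mm above the bench; the axes are the channel's.
- pivot_axis (a point): On the vertical pivot axis of the orange retaining arm, 37 mm above the bench, beside the channel at channel x = +50 mm, y = +22 mm; fixed, axes are the channel's. The arm is 10 mm thick, reaches 80 mm from the pivot, and spans 24 to 50 mm above the bench (hub to 52 mm).
- retaining_arm (a joint): Arm angle, rad. 0: beside the channel, parallel to it, pointing from the pivot to channel -y. Grows as it swings clockwise from above, tip moving to channel -x over the channel; 1.571 is the hard end of swing, square across the channel, 5 mm behind a row fully home. Negative: swung outwards (limit -0.6). Light friction (1 N at 50 mm); stays where left.
- clamp1: Aluminium tube clamp, a block 44 mm wide (channel x), 32 mm long (channel y) and 40 mm high, with a black round bore on its top; about 0.14 kg (0.10 to 0.20). Its origin is the centre of its underside. Its axes are along the channel's. It stands loose on the channel's floor, touching its neighbours. The front one, nearest the red stop.
- clamp2: Aluminium tube clamp, a block 44 mm wide (channel x), 32 mm long (channel y) and 40 mm high, with a black round bore on its top; about 0.14 kg (0.10 to 0.20). Its origin is the centre of its underside. Its axes are along the channel's. It stands loose on the channel's floor, touching its neighbours. Second from the stop.
- clamp3: Aluminium tube clamp, a block 44 mm wide (channel x), 32 mm long (channel y) and 40 mm high, with a black round bore on its top; about 0.14 kg (0.10 to 0.20). Its origin is the centre of its underside. Its axes are along the channel's. It stands loose on the channel's floor, touching its neighbours. Third from the stop.
- clamp4: Aluminium tube clamp, a block 44 mm wide (channel x), 32 mm long (channel y) and 40 mm high, with a black round bore on its top; about 0.14 kg (0.10 to 0.20). Its origin is the centre of its underside. Its axes are along the channel's. It stands loose on the channel's floor, touching its neighbours. The rear one, farthest from the stop: push on its rear face.
- mixing_cup: Bystander: white plastic cup, 60 mm across, 65 mm high. Its origin is the centre of its underside.
- pigment_jar: Bystander: blue jar with a red cap, 52 mm across, 62 mm high. Its origin is the centre of its underside.
- foot_adapter: Bystander: dark steel adapter, round foot 52 mm across, 44 mm high. Its origin is the centre of its underside.
Not all that is in view belongs to the job. What is shaped like the clamp4 but yellow is not meant.

How it is judged:
By the outcome, as a careful person would: the job done as asked, in the order asked, and still so for the second after the job is handed in, with the robot touching nothing.
It also fails if it takes over 42 s, if anything falls off the work surface, if the arm or the gripper's body presses on something with over 40 N, if the wrist force passes 120 N, or if a joint passes its speed limit or range.

## Working session

There is one attempt and no reset: what is moved stays moved. The work goes in short steps, Python scripts to look and compute and a shell command to move; the robot and the scene stay as the last step left them, time stands still between calls to the robot, and variables do not carry over. Pictures are saved under pics/ and viewed, at most 10 in all, crops included, and the job is handed in when it is done.

```bash
mkdir -p pics
python3 - <<'E'
from station import *
import cv2,numpy as np
np.set_printoptions(precision=4,suppress=True)
o=get_obs();print({k:o[k] for k in('t','eef_pos','tool_rot','gripper_width','contact_force')})
for n in("scene","top"):
    im=read_camera(n);cv2.imwrite(f"pics/{n}0.png",im[:,:,::-1]);print(n,camera_params(n))
E
```

```text
{'t': 0.0, 'eef_pos': array([0.2368, 0.6314, 0.2001]), 'tool_rot': array([-0.0001,  0.1784,  0.984 , -0.0009]), 'gripper_width': 0.9972530803259569, 'contact_force': array([ 0.2054,  0.033 , -0.6165])}
scene {'K': array([[363.387 ,   0.    , 317.3565],
       [  0.    , 363.387 , 202.3426],
       [  0.    ,   0.    ,   1.    ]]), 'origin': array([0.8557, 0.3239, 0.5429]), 'attitude': array([0.3785, 0.1354, 0.3103, 0.8615])}
top {'K': array([[400.7512,   0.    , 317.9928],
       [  0.    , 400.7512, 192.1858],
       [  0.    ,   0.    ,   1.    ]]), 'origin': array([0.467 , 0.0452, 0.7022]), 'attitude': array([-0.6994, -0.0455,  0.0488,  0.7116])}
```

View pics/top0.png

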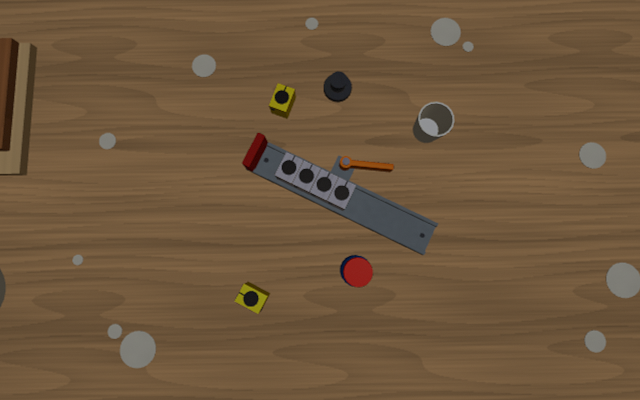

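View pics/scene0.png

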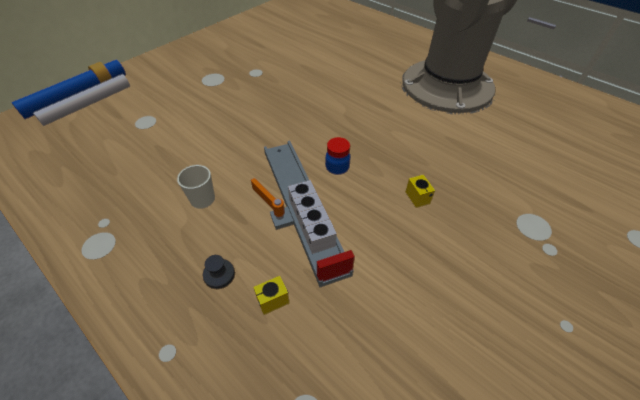

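Top view: red stop ≈(256,152), bores (289,167), (306,175), (324,184), (342,193), pivot (346,162), arm tip (393,167) swung outwards, channel rear end ≈(429,240), cup (435,120), jar (357,271), adapter (338,87). Yellow decoys are out of the way.

```bash
cat > h.py <<'E'
from station import *
import cv2,numpy as np
from scipy.spatial.transform import Rotation as R
np.set_printoptions(precision=4,suppress=True)
def rot(q): return R.from_quat(np.r_[q[1:],q[0]]).as_matrix()
def ray(cp,u,v,z):
    d=np.linalg.inv(cp["K"])@[u,v,1.]; d=rot(cp["attitude"])@(d*[1,-1,-1]); o=cp["origin"]
    return o+d*(z-o[2])/d[2]
def bores(im,box,dark=45):
    x0,y0,x1,y1=box; m=(im.max(2)<dark).astype(np.uint8)[y0:y1,x0:x1]
    n,l,s,c=cv2.connectedComponentsWithStats(m)
    return [(c[i]+[x0,y0],s[i,4]) for i in range(1,n) if s[i,4]>60]
E
python3 - <<'E'
from h import *
im=cv2.imread("pics/top0.png")[:,:,::-1];cp=camera_params("top")
P=[]
for c,a in bores(im,(275,150,360,210)): 
    p=ray(cp,*c,.052);P.append(p);print(c,a,p)
P=np.array(P)
hsv=cv2.cvtColor(im,cv2.COLOR_RGB2HSV)
# channel direction from bores and from rear outline
for n,(u,v,z) in dict(stop_top=(256,149,.062),rearL=(437,224,.02),rearR=(423,254,.02),stopscrew=(266,160,.012),rearscrew=(422,236,.012),pivot=(346,162,.052),armtip=(393,167,.05),cup=(436,119,.065),jar=(357,271,.062),adapter=(338,86,.02)).items(): print(n,ray(cp,u,v,z))
print(np.linalg.norm(np.diff(P,axis=0),axis=1))
# orange mask
m=cv2.inRange(hsv,(5,150,120),(18,255,255));m[:140]=0;m[185:]=0;m[:,:330]=0;m[:,405:]=0
ys,xs=np.nonzero(m);print(len(xs),xs.min(),xs.max());print(cv2.minAreaRect(np.c_[xs,ys].astype(np.float32)))
E
```

```text
[288.4    166.9533] 150 [0.5971 0.0895 0.052 ]
[306.0134 175.2953] 149 [0.5826 0.0606 0.052 ]
[323.5909 183.7662] 154 [0.568  0.0319 0.052 ]
[341.3245 192.351 ] 151 [0.5533 0.0032 0.052 ]
stop_top [0.6258 0.1415 0.062 ]
rearL [ 0.5005 -0.1603  0.02  ]
rearR [ 0.4505 -0.1338  0.02  ]
stopscrew [0.6181 0.1314 0.012 ]
rearscrew [ 0.4808 -0.1358  0.012 ]
pivot [ 0.6038 -0.0058  0.052 ]
armtip [ 0.5945 -0.0836  0.05  ]
cup [ 0.6707 -0.1549  0.065 ]
jar [ 0.4269 -0.0177  0.062 ]
adapter [0.7487 0.0022 0.02  ]
[0.0323 0.0322 0.0323]
263 340 393
((366.512451171875, 161.9881134033203), (53.10614776611328, 11.069876670837402), 1.3971810340881348)
```

```bash
python3 -m jog '[{"x":-0.51,"y":-0.53,"z":0.07,"az":1.686},{"x":-0.51,"y":-0.53,"z":0.07,"az":1.686},{"x":-0.51,"y":-0.53,"z":0.07,"az":1.686},{"x":-0.51,"y":-0.53,"z":0.07,"az":1.686},{"x":-0.51,"y":-0.53,"z":0.07,"az":1.686},{"x":-0.51,"y":-0.53,"z":0.07,"az":1.686},{"x":-0.51,"y":-0.53,"z":0.07,"az":1.686},{"x":-0.51,"y":-0.53,"z":0.07,"az":1.686},{"x":-0.51,"y":-0.53,"z":0.07,"az":1.686},{"x":-0.51,"y":-0.53,"z":0.07,"az":1.686},{"x":-0.51,"y":-0.53,"z":0.07,"az":1.686},{"x":-0.51,"y":-0.53,"z":0.07,"az":1.686}]' 0
cat > to.py <<'E'
# to.py cx cy z : shift/turn in tool axes to reach a channel-frame point (mm)
import sys
from h import *
O=np.array([.5500,-.0012]);Y=np.array([.455,.8905]);Y/=np.linalg.norm(Y);X=np.array([Y[1],-Y[0]])
o=get_obs();T=rot(o["tool_rot"]);p=np.array(o["eef_pos"])
d=p[:2]-O;print("t",o["t"],"chan mm",d@X*1e3,d@Y*1e3,p[2]*1e3,"F chan",np.array(o["contact_force"][:2])@X,np.array(o["contact_force"][:2])@Y,o["contact_force"][2],"w",o["gripper_width"])
W=np.array([np.r_[Y,0],np.r_[-X,0]*-1*-1,[0,0,-1]]).T
W[:,1]=np.cross(W[:,2],W[:,0])
print("turn",R.from_matrix(T.T@W).as_rotvec())
a=[float(v) for v in sys.argv[1:]]
for i in range(0,len(a),3): print("shift mm",a[i:i+3],T.T@(np.r_[O+X*a[i]/1e3+Y*a[i+1]/1e3,a[i+2]/1e3]-p)*1e3)
E
python3 to.py 0 -50 100
```

```text
t 0.1 chan mm -566.7299126938758 420.88040619484667 200.2146467459206 F chan 1.016692785506289 0.48434820657761535 0.35927244214114396 w 1.0000483741174244
turn [-0.0012  0.0015  1.6844]
shift mm [0.0, -50.0, 100.0] [-509.6987 -531.9098  101.1597]validation failed for argument at $[0]...
```

```bash
python3 -m jog '[{"x":-0.51,"y":-0.53,"z":0.07,"ax":0,"ay":0,"az":1.686},{"x":-0.51,"y":-0.53,"z":0.07,"ax":0,"ay":0,"az":1.686},{"x":-0.51,"y":-0.53,"z":0.07,"ax":0,"ay":0,"az":1.686},{"x":-0.51,"y":-0.53,"z":0.07,"ax":0,"ay":0,"az":1.686},{"x":-0.51,"y":-0.53,"z":0.07,"ax":0,"ay":0,"az":1.686},{"x":-0.51,"y":-0.53,"z":0.07,"ax":0,"ay":0,"az":1.686},{"x":-0.51,"y":-0.53,"z":0.07,"ax":0,"ay":0,"az":1.686},{"x":-0.51,"y":-0.53,"z":0.07,"ax":0,"ay":0,"az":1.686},{"x":-0.51,"y":-0.53,"z":0.07,"ax":0,"ay":0,"az":1.686},{"x":-0.51,"y":-0.53,"z":0.07,"ax":0,"ay":0,"az":1.686},{"x":-0.51,"y":-0.53,"z":0.07,"ax":0,"ay":0,"az":1.686},{"x":-0.51,"y":-0.53,"z":0.07,"ax":0,"ay":0,"az":1.686}]' 0
python3 to.py 0 -50 100
```

```text
t: 1.3
eef_pos: [0.4739, 0.0819, 0.1441]
tool_rot: [-0.0, 0.854, 0.52, 0.0]
contact_force: [0.7, 0.3, 0.5]
gripper_width: 0.0
grasp_force: 0.0
t 1.3 chan mm -105.56365103065669 39.34476996262473 144.1199680745597 F chan 0.5197918652835263 0.5536399855986993 0.5150994012100527 w 0.00016978758731602214
turn [-0.     -0.0003 -0.0058]
shift mm [0.0, -50.0, 100.0] [-88.7465 106.08    44.0889]
```

```bash
python3 -m jog '[{"x":-0.045,"y":0.053,"z":0.02,"ax":0,"ay":0,"az":-0.006},{"x":-0.089,"y":0.106,"z":0.044,"ax":0,"ay":0,"az":-0.006},{"x":-0.089,"y":0.106,"z":0.044,"ax":0,"ay":0,"az":-0.006},{"x":-0.089,"y":0.106,"z":0.044,"ax":0,"ay":0,"az":-0.006},{"x":-0.089,"y":0.106,"z":0.044,"ax":0,"ay":0,"az":-0.006}]'
python3 to.py 0 -50 29
python3 - <<'E'
from h import *
cp=camera_params("wrist");im=read_camera("wrist");cv2.imwrite("pics/w1.png",im[:,:,::-1]);print(cp)
im=read_camera("top");cv2.imwrite("pics/t1.png",im[:,:,::-1])
E
```

```text
t: 1.8
eef_pos: [0.5268, -0.0452, 0.0996]
tool_rot: [-0.0, 0.853, 0.523, -0.001]
contact_force: [0.3, -0.5, 0.0]
gripper_width: 0.0
grasp_force: 0.0
t 1.8 chan mm -0.6771269235022054 -49.721090347762875 99.61815719494032 F chan 0.4907380963556014 -0.30433048912036054 0.004972606112332877 w 0.00043580167180375475
turn [-0.0012  0.0012  0.0014]
shift mm [0.0, -50.0, 29.0] [-0.1953  0.7633 70.6176]
{'K': array([[284.7899,   0.    , 316.6857],
       [  0.    , 284.7899, 199.583 ],
       [  0.    ,   0.    ,   1.    ]]), 'origin': array([0.5592, 0.0193, 0.2716]), 'attitude': array([ 0.9624, -0.1396,  0.034 , -0.2306])}
```

View pics/w1.png

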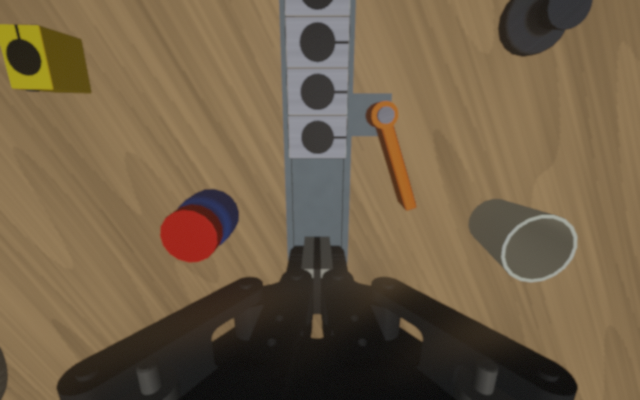

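Wrist view: the channel is vertical and centred on the fingers (col 317), rear bore at (317,137), rear face edge at row 158; arm hub (384,114), tip (409,207).

```bash
python3 - <<'E'
from h import *
cp=camera_params("wrist");O=np.array([.5500,-.0012]);Y=np.array([.455,.8905]);Y/=np.linalg.norm(Y);X=np.array([Y[1],-Y[0]])
for n,u,v,z in(("b4",317,137,.052),("b3",317,91,.052),("hub",384,114,.052),("tip",409,207,.05)):
    d=ray(cp,u,v,z)[:2]-O;print(n,d@X,d@Y)
E
python3 -m jog '[{"x":0,"y":0.001,"z":0.035,"ax":0,"ay":0,"az":0},{"x":0,"y":0.001,"z":0.071,"ax":0,"ay":0,"az":0},{"x":0,"y":0.001,"z":0.071,"ax":0,"ay":0,"az":0},{"x":0.006,"y":0.001,"z":0.071,"ax":0,"ay":0,"az":0},{"x":0.012,"y":0.001,"z":0.071,"ax":0,"ay":0,"az":0},{"x":0.015,"y":0.001,"z":0.071,"ax":0,"ay":0,"az":0},{"x":0.018,"y":0.001,"z":0.071,"ax":0,"ay":0,"az":0}]'
python3 to.py 0 21 29
```

```text
b4 -0.0023486436345756456 0.009028984720777929
b3 -0.002566464313951628 0.04167496464426433
hub 0.04715801052507445 0.02602442478635741
tip 0.07344348631833846 -0.04681201360393021
t: 2.6
eef_pos: [0.5375, -0.0275, 0.0305]
tool_rot: [0.0, 0.852, 0.524, 0.001]
contact_force: [0.3, 0.0, 0.6]
gripper_width: 0.001
grasp_force: 0.0
t 2.6 chan mm 0.8467020294445747 -29.092070050505736 30.50337431738223 F chan 0.2756823783631649 0.1803792289578727 0.6496746494790678 w 0.0007789281882013911
turn [ 0.0018 -0.0015  0.0053]
shift mm [0.0, 21.0, 29.0] [50.0935 -0.5839  1.5779]
```

```bash
python3 -m jog '[{"x":0.002,"y":-0.002,"z":0.001,"ax":0,"ay":0,"az":0.004},{"x":0.004,"y":-0.002,"z":0.001,"ax":0,"ay":0,"az":0.004},{"x":0.006,"y":-0.002,"z":0.001,"ax":0,"ay":0,"az":0.004},{"x":0.008,"y":-0.002,"z":0.001,"ax":0,"ay":0,"az":0.004},{"x":0.010,"y":-0.002,"z":0.001,"ax":0,"ay":0,"az":0.004},{"x":0.012,"y":-0.002,"z":0.001,"ax":0,"ay":0,"az":0.004},{"x":0.014,"y":-0.002,"z":0.001,"ax":0,"ay":0,"az":0.004},{"x":0.016,"y":-0.002,"z":0.001,"ax":0,"ay":0,"az":0.004}]'
python3 to.py 0 21 29
```

```text
t: 3.4
eef_pos: [0.5418, -0.013, 0.0282]
tool_rot: [-0.0, 0.853, 0.522, -0.0]
contact_force: [-0.4, 0.7, 0.4]
gripper_width: 0.002
grasp_force: 0.0
t 3.4 chan mm -1.8905001297370498 -14.265784012116919 28.21097530458701 F chan -0.7035683988683183 0.4279803125553643 0.3545566850190287 w 0.002090320432326561
turn [-0.0001  0.      0.0002]
shift mm [0.0, 21.0, 29.0] [35.2653  1.8991 -0.7905]
```

```bash
python3 -m jog '[{"x":0.002,"y":0,"z":0,"ax":0,"ay":0,"az":0},{"x":0.004,"y":0,"z":0,"ax":0,"ay":0,"az":0},{"x":0.006,"y":0,"z":0,"ax":0,"ay":0,"az":0},{"x":0.008,"y":0,"z":0,"ax":0,"ay":0,"az":0}]'
python3 to.py 0 21 29
python3 - <<'E'
from h import *
cp=camera_params("top");im=read_camera("top");cv2.imwrite("pics/t2.png",im[:,:,::-1])
im=read_camera("scene");cv2.imwrite("pics/s2.png",cv2.resize(im[130:300,220:400,::-1],None,fx=3,fy=3))
for c,a in bores(im,(0,0,1,1)): pass
E
```

```text
t: 3.8
eef_pos: [0.5455, -0.0059, 0.0282]
tool_rot: [-0.0, 0.853, 0.522, -0.0]
contact_force: [0.8, 0.8, 0.4]
gripper_width: -0.005
grasp_force: 0.0
t 3.8 chan mm -1.872219126325715 -6.237739875503534 28.23086894551845 F chan 0.388400524784501 1.0593504605447368 0.38585719629917614 w -0.004971545661716754
turn [-0.      0.      0.0003]
shift mm [0.0, 21.0, 29.0] [27.2371  1.8815 -0.7692]
```

View pics/s2.png

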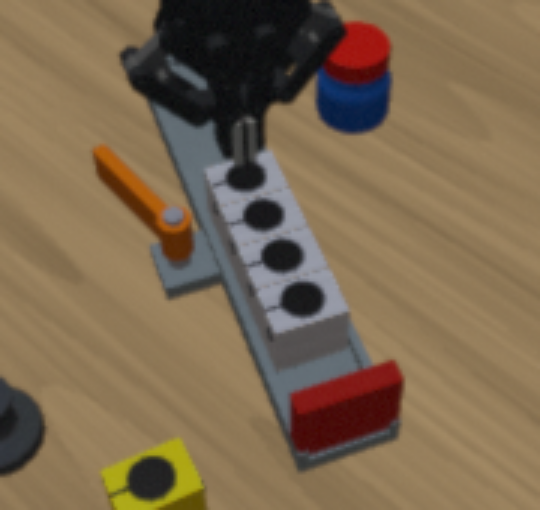

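Scene crop: row still in place, the finger just behind the rear face, front clamp clearly short of the stop.

```bash
python3 -m jog '[{"x":0.0015,"y":0,"z":0,"ax":0,"ay":0,"az":0},{"x":0.003,"y":0,"z":0,"ax":0,"ay":0,"az":0},{"x":0.0045,"y":0,"z":0,"ax":0,"ay":0,"az":0},{"x":0.006,"y":0,"z":0,"ax":0,"ay":0,"az":0},{"x":0.0075,"y":0,"z":0,"ax":0,"ay":0,"az":0},{"x":0.009,"y":0,"z":0,"ax":0,"ay":0,"az":0},{"x":0.0105,"y":0,"z":0,"ax":0,"ay":0,"az":0},{"x":0.012,"y":0,"z":0,"ax":0,"ay":0,"az":0}]'
python3 to.py 0 21 29
python3 - <<'E'
from h import *
im=read_camera("wrist");cv2.imwrite("pics/w3.png",im[:,:,::-1])
cp=camera_params("scene");im=read_camera("scene")
O=np.array([.5500,-.0012]);Y=np.array([.455,.8905]);Y/=np.linalg.norm(Y);X=np.array([Y[1],-Y[0]])
for f in (cv2.imread("pics/scene0.png")[:,:,::-1],im):
  for c,a in bores(f,(285,175,350,245)):
    d=ray(cp,*c,.052)[:2]-O;print(c,a,d@X*1e3,d@Y*1e3)
E
```

```text
t: 4.7
eef_pos: [0.551, 0.0048, 0.0282]
tool_rot: [-0.0, 0.853, 0.522, 0.0]
contact_force: [0.5, -0.4, 0.2]
gripper_width: 0.001
grasp_force: 0.0
t 4.7 chan mm -1.8664002576136418 5.776737069876214 28.23544360135766 F chan 0.6060224689240317 -0.11518430534816881 0.19680329982104572 w 0.0011742959329091693
turn [ 0.     -0.      0.0004]
shift mm [0.0, 21.0, 29.0] [15.2226  1.8721 -0.7638]
[301.4304 188.519 ] 79 -0.246056440867495 7.348270981607113
[307.3529 201.1059] 85 -0.4775690245592441 39.05808751382756
[313.5    214.8125] 96 -0.2320151744636713 71.39810458675194
[320.2685 229.4074] 108 -0.3316029398080858 103.87153146407874
[299.4355 183.6774] 124 -0.6392211897801258 -5.173704429774627
[307.3529 201.1059] 85 -0.4775690245592441 39.05808751382756
[313.5319 214.7447] 94 -0.33276907510612286 71.27997922485348
[320.219  229.2857] 105 -0.3415786860882092 103.61318678943071
```

View pics/w3.png

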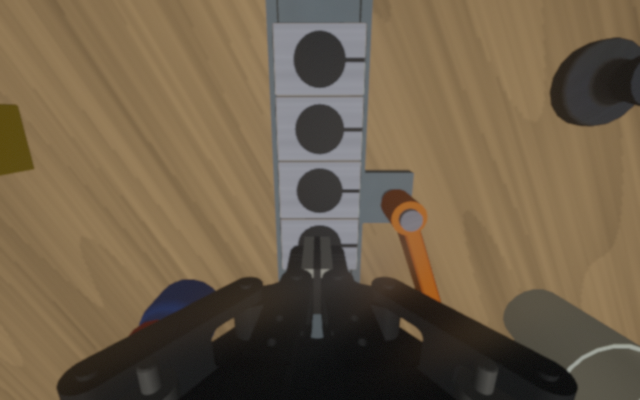

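Run:
```python
from h import *
def proj(cp,p):
    d=rot(cp["attitude"]).T@(np.array(p)-cp["origin"]);d=d*[1,-1,-1];k=cp["K"]@d;return k[:2]/k[2]
o=get_obs();cp=camera_params("wrist");sc=camera_params("scene");tp=camera_params("top")
p=o["eef_pos"];x=rot(o["tool_rot"])[:,0]
print("wrist tcp",proj(cp,p),"front",proj(cp,p+x*.011))
print("scene tcp",proj(sc,p),proj(sc,p+x*.011), "30mm up",proj(sc,p+[0,0,.03]))
im=read_camera("scene");a=cv2.resize(im[140:250,250:360,::-1],None,fx=4,fy=4,interpolation=2)
im=read_camera("wrist");b=cv2.resize(im[170:280,262:372,::-1],None,fx=4,fy=4,interpolation=2)[:, :350]
cv2.imwrite("pics/c4.png",np.hstack([a,b]))
```

```text
wrist tcp [317.5356 230.7614] front [317.5589 214.8124]
scene tcp [302.4771 196.2485] [304.4068 200.493 ] 30mm up [301.9234 185.4133]
```

View pics/c4.png

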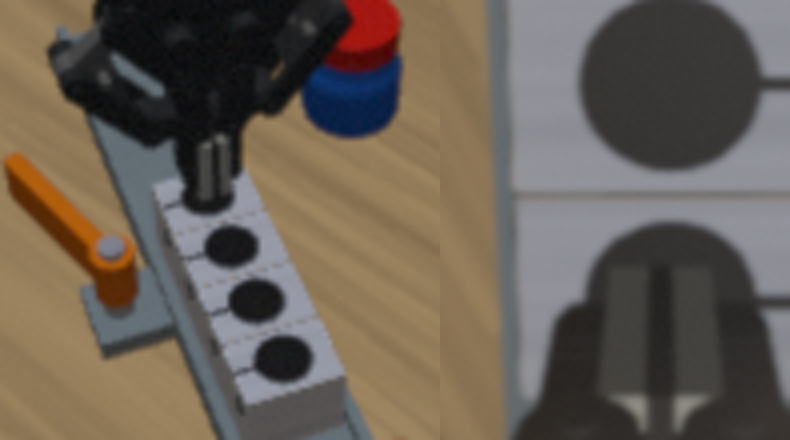

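The fingertip visibly stands over clamp4's bore (tip ≈(301,189) in scene, while the reported TCP would project to (302,196)), with no force and no clamp moved. So the real tip is about 25–30 mm higher than reported. I'll back off, go lower and check.

```bash
python3 -m jog '[{"x":-0.02,"y":0,"z":-0.003,"ax":0,"ay":0,"az":0},{"x":-0.045,"y":0.001,"z":-0.003,"ax":0,"ay":0,"az":0},{"x":-0.045,"y":0.001,"z":0,"ax":0,"ay":0,"az":0},{"x":-0.045,"y":0.001,"z":0.014,"ax":0,"ay":0,"az":0},{"x":-0.045,"y":0.001,"z":0.022,"ax":0,"ay":0,"az":0},{"x":-0.045,"y":0.001,"z":0.028,"ax":0,"ay":0,"az":0},{"x":-0.045,"y":0.001,"z":0.028,"ax":0,"ay":0,"az":0}]'
python3 to.py 0 -20 0
python3 - <<'E'
from h import *
im=read_camera("scene");a=cv2.resize(im[130:240,240:350,::-1],None,fx=4,fy=4,interpolation=2)
cv2.imwrite("pics/c5.png",a)
E
```

```text
t: 5.6
eef_pos: [0.5306, -0.0354, -0.001]
tool_rot: [-0.001, 0.853, 0.523, -0.001]
contact_force: [-0.3, 0.6, 0.2]
gripper_width: -0.001
grasp_force: 0.0
t 5.6 chan mm -1.7420088684865827 -39.2513927592555 -1.0339056364896195 F chan -0.573764933328782 0.35892302265334586 0.2280757639836122 w -0.0010075399668088903
turn [-0.0019  0.001   0.0013]
shift mm [0.0, -20.0, 0.0] [19.2481  1.765  -1.0563]
```

View pics/c5.png

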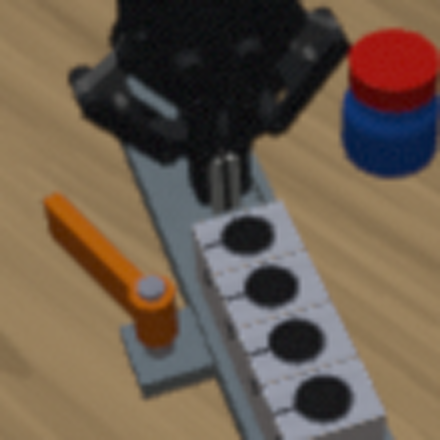

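Crop: the fingertip (≈(222,212)) now sits behind clamp4's rear face, with its end hidden by or just above the channel floor. Advancing slowly while checking force.

```bash
python3 -m jog '[{"x":0.002,"y":0.001,"z":0,"ax":-0.002,"ay":0.001,"az":0.001},{"x":0.004,"y":0.001,"z":0,"ax":-0.002,"ay":0.001,"az":0.001},{"x":0.006,"y":0.001,"z":0,"ax":-0.002,"ay":0.001,"az":0.001},{"x":0.008,"y":0.001,"z":0,"ax":-0.002,"ay":0.001,"az":0.001},{"x":0.010,"y":0.001,"z":0,"ax":-0.002,"ay":0.001,"az":0.001},{"x":0.012,"y":0.001,"z":0,"ax":-0.002,"ay":0.001,"az":0.001},{"x":0.014,"y":0.001,"z":0,"ax":-0.002,"ay":0.001,"az":0.001},{"x":0.016,"y":0.001,"z":0,"ax":-0.002,"ay":0.001,"az":0.001},{"x":0.018,"y":0.001,"z":0,"ax":-0.002,"ay":0.001,"az":0.001},{"x":0.020,"y":0.001,"z":0,"ax":-0.002,"ay":0.001,"az":0.001},{"x":0.022,"y":0.001,"z":0,"ax":-0.002,"ay":0.001,"az":0.001},{"x":0.024,"y":0.001,"z":0,"ax":-0.002,"ay":0.001,"az":0.001}]'
cat > see.py <<'E'
from h import *
cp=camera_params("scene");im=read_camera("scene")
O=np.array([.5500,-.0012]);Y=np.array([.455,.8905]);Y/=np.linalg.norm(Y);X=np.array([Y[1],-Y[0]])
for c,a in bores(im,(285,160,365,265)):
    d=ray(cp,*c,.052)[:2]-O;print(c,a,d@X*1e3,d@Y*1e3)
E
python3 to.py 0 20 0; python3 see.py
```

```text
t: 6.85
eef_pos: [0.5426, -0.016, 0.0002]
tool_rot: [0.001, 0.853, 0.521, 0.0]
contact_force: [-2.1, -3.7, 2.1]
gripper_width: -0.004
grasp_force: 2.1
t 6.85 chan mm 0.17010036016074354 -16.57786146866372 0.23674857170576102 F chan -0.20601260469918947 -4.216423442165348 2.0895534609998685 w -0.004388000965001795
turn [ 0.0018  0.0002 -0.0019]
shift mm [0.0, 20.0, 0.0] [36.5775 -0.2389  0.229 ]
[299.3075 168.4094] 530 -12.911936866252747 -42.53441578638428
[302.     189.6579] 76 -0.32461586232883366 10.315775160937113
[307.8095 202.7857] 84 0.04036970264262307 42.948730982661274
[314.2021 216.2128] 94 -0.3258330611785425 74.63569368067512
[320.9252 230.729 ] 107 -0.40793640852652274 106.73701900106295
```

Contact (4 N), and the whole row moved 3 mm together. Continuing.

```bash
python3 -m jog '[{"x":0.002,"y":0,"z":0,"ax":0,"ay":0,"az":0},{"x":0.004,"y":0,"z":0,"ax":0,"ay":0,"az":0},{"x":0.006,"y":0,"z":0,"ax":0,"ay":0,"az":0},{"x":0.008,"y":0,"z":0,"ax":0,"ay":0,"az":0},{"x":0.010,"y":0,"z":0,"ax":0,"ay":0,"az":0},{"x":0.012,"y":0,"z":0,"ax":0,"ay":0,"az":0},{"x":0.014,"y":0,"z":0,"ax":0,"ay":0,"az":0},{"x":0.016,"y":0,"z":0,"ax":0,"ay":0,"az":0},{"x":0.018,"y":0,"z":0,"ax":0,"ay":0,"az":0},{"x":0.020,"y":0,"z":0,"ax":0,"ay":0,"az":0},{"x":0.022,"y":0,"z":0,"ax":0,"ay":0,"az":0},{"x":0.024,"y":0,"z":0,"ax":0,"ay":0,"az":0}]'
python3 to.py 0 20 0; python3 see.py
```

```text
t: 8.1
eef_pos: [0.5541, 0.0066, 0.0002]
tool_rot: [0.001, 0.853, 0.522, 0.001]
contact_force: [-0.6, -3.3, 0.6]
gripper_width: 0.003
grasp_force: 1.7
t 8.1 chan mm 0.10137266612568474 8.837469766543787 0.23642463531740876 F chan 0.9460691215432283 -3.227032783198586 0.5804679164233948 w 0.00318686184051719
turn [ 0.0019 -0.001  -0.0006]
shift mm [0.0, 20.0, 0.0] [11.1622 -0.1089  0.2479]
[304.7312 172.3694] 1064 -19.143673749357045 -29.036932125724125
[306.6977 199.9302] 86 -0.287892816823114 36.1109436173781
[312.7609 213.2826] 92 -0.17371303028355586 67.85446664300399
[319.505  227.6832] 101 -0.3761715286137515 100.16229565942534
[326.3333 242.8632] 117 -0.15418946962784258 131.961178982028
```

```bash
python3 -m jog '[{"x":0.0015,"y":0,"z":0,"ax":0,"ay":0,"az":0},{"x":0.003,"y":0,"z":0,"ax":0,"ay":0,"az":0},{"x":0.0045,"y":0,"z":0,"ax":0,"ay":0,"az":0},{"x":0.006,"y":0,"z":0,"ax":0,"ay":0,"az":0},{"x":0.007,"y":0,"z":0,"ax":0,"ay":0,"az":0},{"x":0.008,"y":0,"z":0,"ax":0,"ay":0,"az":0},{"x":0.009,"y":0,"z":0,"ax":0,"ay":0,"az":0},{"x":0.010,"y":0,"z":0,"ax":0,"ay":0,"az":0}]'
python3 to.py 0 20 0; python3 see.py
```

```text
t: 8.95
eef_pos: [0.5586, 0.0154, 0.0003]
tool_rot: [0.001, 0.853, 0.522, 0.001]
contact_force: [-1.3, -2.1, -0.5]
gripper_width: 0.003
grasp_force: 1.4
t 8.95 chan mm 0.1294950411901445 18.69189360356516 0.2549644738297635 F chan -0.24984300883809263 -2.473961128044371 -0.5310978066080445 w 0.0032760158045138077
turn [ 0.0019 -0.001  -0.0007]
shift mm [0.0, 20.0, 0.0] [ 1.3078 -0.1309  0.2561]
[306.6505 174.0635] 1322 -21.06891885121223 -23.60424693379709
[308.5506 204.0337] 89 -0.23494305115173697 46.06476469686775
[314.9694 217.6531] 98 -0.4932556930870996 77.97162932598734
[321.4902 232.2647] 102 -0.19132718150323413 109.93321461769743
[328.7107 247.8099] 121 -0.31152196315845093 141.97719838361834
```

```bash
python3 -m jog '[{"x":0.001,"y":0,"z":0,"ax":0,"ay":0,"az":0},{"x":0.002,"y":0,"z":0,"ax":0,"ay":0,"az":0},{"x":0.003,"y":0,"z":0,"ax":0,"ay":0,"az":0},{"x":0.003,"y":0,"z":0,"ax":0,"ay":0,"az":0}]'
python3 to.py 0 20 0; python3 see.py
```

```text
t: 9.4
eef_pos: [0.56, 0.0182, 0.0003]
tool_rot: [0.001, 0.853, 0.522, 0.001]
contact_force: [-0.6, -2.1, -1.1]
gripper_width: -0.0
grasp_force: 1.1
t 9.4 chan mm 0.136841634520022 21.815424228008013 0.2647262812019227 F chan 0.3808793914049705 -2.133489907755418 -1.090559423717374 w -0.0002689375145541145
turn [ 0.002  -0.0011 -0.0005]
shift mm [0.0, 20.0, 0.0] [-1.8158 -0.1365  0.2624]
[307.1797 174.5061] 1397 -21.61792775314121 -22.174386458181655
[309.3765 205.2824] 85 -0.6467000165148451 49.21612097038822
[315.4632 218.9579] 95 -0.3253597447560319 80.85703046071589
[322.1887 233.6132] 106 -0.3126644645419299 112.83798685211738
[329.3388 249.281 ] 121 -0.24058629770559725 144.87294432458432
```

```bash
python3 -m jog '[{"x":0.001,"y":0,"z":0,"ax":0,"ay":0,"az":0},{"x":0.002,"y":0,"z":0,"ax":0,"ay":0,"az":0},{"x":0.002,"y":0,"z":0,"ax":0,"ay":0,"az":0}]'
python3 to.py 0 20 0
python3 -m jog '[{"x":0.001,"y":0,"z":0,"ax":0,"ay":0,"az":0},{"x":0.0015,"y":0,"z":0,"ax":0,"ay":0,"az":0},{"x":0.0015,"y":0,"z":0,"ax":0,"ay":0,"az":0}]'
python3 to.py 0 20 0; python3 see.py
```

```text
t: 9.75
eef_pos: [0.56, 0.0182, 0.0003]
tool_rot: [0.001, 0.853, 0.521, -0.0]
contact_force: [-3.7, -6.2, 1.3]
gripper_width: -0.001
grasp_force: 3.4
t 9.75 chan mm 0.08654864488097727 21.78125051094987 0.2527265499043668 F chan -0.48608027608958304 -7.224934632124105 1.272615929440494 w -0.0012700329456564094
turn [ 0.0013  0.0009 -0.0019]
shift mm [0.0, 20.0, 0.0] [-1.7812 -0.0835  0.2543]
t: 10.05
eef_pos: [0.56, 0.0181, 0.0003]
tool_rot: [0.001, 0.854, 0.521, -0.001]
contact_force: [-5.7, -8.5, 4.1]
gripper_width: -0.002
grasp_force: 5.0
t 10.05 chan mm 0.07404333531409006 21.76686920740138 0.2679209361698756 F chan -1.2390962580405143 -10.17028120863419 4.067408383601538 w -0.0018978664170574229
turn [ 0.0009  0.0024 -0.003 ]
shift mm [0.0, 20.0, 0.0] [-1.7664 -0.0691  0.272 ]
[307.1807 174.5491] 1406 -21.582790471822328 -22.0685794411515
[309.3023 205.1977] 86 -0.5892523920483124 48.99195405150787
[315.4632 218.9579] 95 -0.3253597447560319 80.85703046071589
[322.1887 233.6132] 106 -0.3126644645419299 112.83798685211738
[329.2917 249.25  ] 120 -0.19169954468635508 144.7933854513731
```

Row is home: the TCP stopped at y=21.8 while force rose to 10 N, and the bores are 32 mm apart. Back off, lift, and go round to the outer side of the orange arm.

```bash
python3 -m jog '[{"x":-0.006,"y":0,"z":0,"ax":0,"ay":0,"az":0},{"x":-0.02,"y":0,"z":0,"ax":0,"ay":0,"az":0},{"x":-0.04,"y":0,"z":-0.01,"ax":0,"ay":0,"az":0},{"x":-0.04,"y":0,"z":-0.04,"ax":0,"ay":0,"az":0},{"x":-0.04,"y":0,"z":-0.07,"ax":0,"ay":0,"az":0},{"x":-0.043,"y":0.04,"z":-0.07,"ax":0,"ay":0,"az":0},{"x":-0.046,"y":0.08,"z":-0.07,"ax":0,"ay":0,"az":0},{"x":-0.046,"y":0.1,"z":-0.07,"ax":0,"ay":0,"az":0},{"x":-0.046,"y":0.1,"z":-0.07,"ax":0,"ay":0,"az":0}]'
python3 to.py 101 -24 -1; python3 see.py
python3 - <<'E'
from h import *
im=read_camera("wrist");cv2.imwrite("pics/w6.png",im[:,:,::-1])
E
```

```text
t: 11.0
eef_pos: [0.6314, -0.069, 0.0717]
tool_rot: [0.002, 0.854, 0.52, 0.002]
contact_force: [-0.2, -0.4, 0.6]
gripper_width: 0.001
grasp_force: 0.0
t 11.0 chan mm 103.34538382226482 -23.354134157984554 71.65870063924993 F chan 0.03385201881202249 -0.4146947413849035 0.5538929606068932 w 0.001275137817023024
turn [ 0.0056 -0.001  -0.0038]
shift mm [101.0, -24.0, -1.0] [-0.7294 -2.7483 72.6438]
[309.3095 205.2976] 84 -0.526006567942397 49.20774675026767
[315.4632 218.9579] 95 -0.3253597447560319 80.85703046071589
[322.1887 233.6132] 106 -0.3126644645419299 112.83798685211738
[329.3388 249.281 ] 121 -0.24058629770559725 144.87294432458432
```

View pics/w6.png

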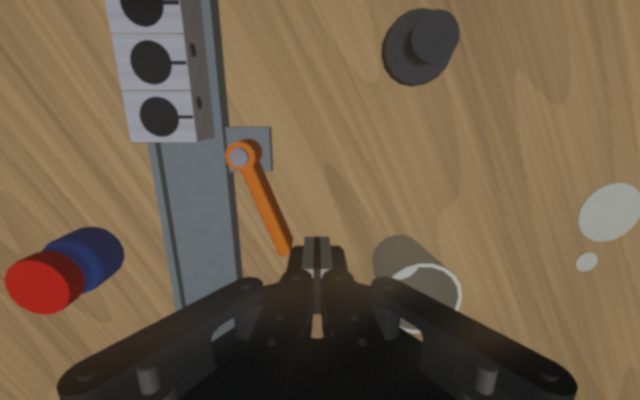

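```bash
python3 -m jog '[{"x":0.003,"y":-0.005,"z":0.01,"ax":0.005,"ay":-0.001,"az":-0.004},{"x":0.003,"y":-0.005,"z":0.035,"ax":0.005,"ay":-0.001,"az":-0.004},{"x":0.003,"y":-0.005,"z":0.055,"ax":0.005,"ay":-0.001,"az":-0.004},{"x":0.003,"y":-0.005,"z":0.068,"ax":0.005,"ay":-0.001,"az":-0.004},{"x":0.003,"y":-0.005,"z":0.068,"ax":0.005,"ay":-0.001,"az":-0.004}]'
python3 - <<'E'
from h import *
for th in np.linspace(-.35,1.571,17):
    d=np.array([-np.sin(th),-np.cos(th)]);m=np.array([-np.cos(th),np.sin(th)])
    h=15*abs(np.cos(th))+11*abs(np.sin(th));print(round(th,2),np.round(np.array([50,22])+58*d-m*(5+h),1))
E
python3 to.py 88 -24 4
```

```text
t: 11.6
eef_pos: [0.6241, -0.0594, 0.0003]
tool_rot: [-0.003, 0.852, 0.524, -0.003]
contact_force: [0.8, -0.0, 1.0]
gripper_width: -0.0
grasp_force: 0.0
-0.35 [ 91.4 -24.6]
-0.23 [ 84.7 -29.4]
-0.11 [ 77.3 -33.3]
0.01 [ 69.5 -36.2]
0.13 [ 63.6 -38.3]
0.25 [ 57.2 -39.7]
0.37 [ 50.4 -40.4]
0.49 [ 43.3 -40.2]
0.61 [ 36.1 -39.1]
0.73 [ 28.8 -36.9]
0.85 [ 21.7 -33.7]
0.97 [ 14.9 -29.4]
1.09 [  8.6 -24. ]
1.21 [  3.  -17.7]
1.33 [ -1.8 -10.5]
1.45 [-5.5 -2.5]
1.57 [-8.  6.]
t 11.6 chan mm 92.47168169967028 -18.098965605649298 0.33492770301204317 F chan 0.7516484801180593 0.34746677562479283 0.9801429320391167 w -1.8734439070417922e-06
turn [-0.0072  0.0015  0.0043]
shift mm [88.0, -24.0, 4.0] [-5.887  -4.5234 -3.624 ]
```

```bash
python3 -m jog '[{"x":-0.009,"y":-0.0045,"z":-0.003,"ax":-0.007,"ay":0.001,"az":0.004},{"x":-0.013,"y":-0.0115,"z":-0.003,"ax":-0.007,"ay":0.001,"az":0.004},{"x":-0.0155,"y":-0.0155,"z":-0.003,"ax":-0.007,"ay":0.001,"az":0.004},{"x":-0.018,"y":-0.023,"z":-0.003,"ax":-0.007,"ay":0.001,"az":0.004},{"x":-0.020,"y":-0.029,"z":-0.003,"ax":-0.007,"ay":0.001,"az":0.004},{"x":-0.0215,"y":-0.0355,"z":-0.003,"ax":-0.007,"ay":0.001,"az":0.004},{"x":-0.022,"y":-0.042,"z":-0.003,"ax":-0.007,"ay":0.001,"az":0.004},{"x":-0.022,"y":-0.049,"z":-0.003,"ax":-0.007,"ay":0.001,"az":0.004},{"x":-0.021,"y":-0.0565,"z":-0.003,"ax":-0.007,"ay":0.001,"az":0.004}]'
python3 to.py 29 -37 4 22 -33.7 4 15 -29.4 4 8.6 -24 4 3 -17.7 4 -1.8 -10.5 4 -5.5 -2.5 4 -8 6 4
python3 - <<'E'
from h import *
im=read_camera("scene");a=cv2.resize(im[130:280,220:370,::-1],None,fx=3,fy=3,interpolation=2)
cv2.imwrite("pics/c7.png",a)
E
```

```text
t: 12.5
eef_pos: [0.5662, -0.0535, 0.0056]
tool_rot: [0.002, 0.853, 0.522, 0.001]
contact_force: [0.2, -0.1, -0.6]
gripper_width: 0.001
grasp_force: 0.4
t 12.5 chan mm 38.20889600309028 -39.22374559815891 5.594461986208457 F chan 0.24138707846768004 0.03727788564272924 -0.6037067760710352 w 0.0005832110667540717
turn [ 0.0041 -0.0009 -0.0008]
shift mm [29.0, -37.0, 4.0] [ 2.215  -9.2171  1.5586]
shift mm [22.0, -33.7, 4.0] [  5.5095 -16.2197   1.5328]
shift mm [15.0, -29.4, 4.0] [  9.804  -23.223    1.5079]
shift mm [8.6, -24.0, 4.0] [ 15.1989 -29.6273   1.4864]
shift mm [3.0, -17.7, 4.0] [ 21.4945 -35.2322   1.4691]
shift mm [-1.8, -10.5, 4.0] [ 28.6907 -40.0379   1.4558]
shift mm [-5.5, -2.5, 4.0] [ 36.6878 -43.7442   1.4478]
shift mm [-8.0, 6.0, 4.0] [ 45.1858 -46.2509   1.4452]
```

View pics/c7.png

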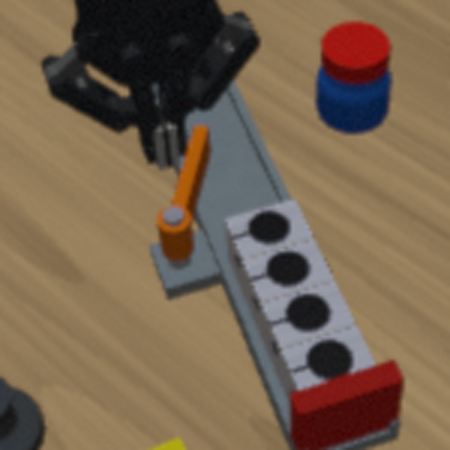

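Crop: the arm is swinging over the channel ahead of the finger (hub (174,215), tip (203,130)), and the row is against the red stop. Continuing.

```bash
python3 -m jog '[{"x":0.002,"y":-0.009,"z":0.001,"ax":0.004,"ay":0,"az":0},{"x":0.0055,"y":-0.016,"z":0.001,"ax":0.004,"ay":0,"az":0},{"x":0.010,"y":-0.023,"z":0.001,"ax":0.004,"ay":0,"az":0},{"x":0.015,"y":-0.0295,"z":0.001,"ax":0.004,"ay":0,"az":0},{"x":0.0215,"y":-0.035,"z":0.001,"ax":0.004,"ay":0,"az":0},{"x":0.0285,"y":-0.040,"z":0.001,"ax":0.004,"ay":0,"az":0},{"x":0.0345,"y":-0.043,"z":0.001,"ax":0.004,"ay":0,"az":0},{"x":0.040,"y":-0.045,"z":0.001,"ax":0.004,"ay":0,"az":0},{"x":0.042,"y":-0.046,"z":0.001,"ax":0.004,"ay":0,"az":0},{"x":0.044,"y":-0.046,"z":0.001,"ax":0.004,"ay":0,"az":0}]'
python3 to.py -8 6 4
```

```text
t: 13.55
eef_pos: [0.5455, 0.0067, 0.0044]
tool_rot: [-0.0, 0.853, 0.522, 0.0]
contact_force: [-1.2, -0.6, 0.0]
gripper_width: -0.002
grasp_force: 0.4
t 13.55 chan mm -7.6324413677777665 4.959508384352584 4.361825514037437 F chan -0.7692913926571611 -1.0982085182868886 0.030645243421543733 w -0.002219894204337571
turn [-0.0007 -0.0007 -0.0004]
shift mm [-8.0, 6.0, 4.0] [ 1.0401 -0.3678  0.3628]
```

```bash
python3 -m jog '[{"x":0.001,"y":0,"z":0,"ax":0,"ay":0,"az":0},{"x":0.002,"y":0,"z":0,"ax":0,"ay":0,"az":0},{"x":0.003,"y":0,"z":0,"ax":0,"ay":0,"az":0},{"x":0.004,"y":0,"z":0,"ax":0,"ay":0,"az":0},{"x":0.004,"y":0,"z":0,"ax":0,"ay":0,"az":0}]'
python3 to.py -8 6 4
```

```text
t: 14.05
eef_pos: [0.5465, 0.0084, 0.0043]
tool_rot: [-0.0, 0.853, 0.521, -0.001]
contact_force: [-3.1, -3.9, 2.1]
gripper_width: 0.005
grasp_force: 2.7
t 14.05 chan mm -7.4668007002337 6.93108517978281 4.298388468187843 F chan -0.9570764314129354 -4.859559422866515 2.1346016335795013 w 0.00496284340973402
turn [-0.0009  0.001  -0.0021]
shift mm [-8.0, 6.0, 4.0] [-0.9319 -0.531   0.2999]
```

```bash
python3 -m jog '[{"x":0.001,"y":0,"z":0,"ax":0,"ay":0,"az":0},{"x":0.002,"y":0,"z":0,"ax":0,"ay":0,"az":0},{"x":0.002,"y":0,"z":0,"ax":0,"ay":0,"az":0}]'
python3 to.py
python3 -m jog '[{"x":-0.005,"y":0,"z":0,"ax":0,"ay":0,"az":0},{"x":-0.02,"y":0,"z":0,"ax":0,"ay":0,"az":0},{"x":-0.04,"y":0,"z":0,"ax":0,"ay":0,"az":0},{"x":-0.05,"y":0,"z":-0.03,"ax":0,"ay":0,"az":0},{"x":-0.06,"y":0,"z":-0.07,"ax":0,"ay":0,"az":0},{"x":-0.07,"y":0,"z":-0.11,"ax":0,"ay":0,"az":0},{"x":-0.08,"y":0,"z":-0.15,"ax":0,"ay":0,"az":0},{"x":-0.08,"y":0,"z":-0.15,"ax":0,"ay":0,"az":0},{"x":-0.08,"y":0,"z":-0.15,"ax":0,"ay":0,"az":0}]'
python3 see.py
python3 - <<'E'
from h import *
im=read_camera("scene");cv2.imwrite("pics/s8.png",cv2.resize(im[100:330,150:450,::-1],None,fx=2.5,fy=2.5,interpolation=2))
E
```

```text
t: 14.35
eef_pos: [0.5465, 0.0085, 0.0043]
tool_rot: [0.0, 0.854, 0.521, -0.002]
contact_force: [-5.3, -7.6, 3.8]
gripper_width: 0.004
grasp_force: 4.8
t 14.35 chan mm -7.497982716101767 7.04624059292794 4.280243832255781 F chan -1.247129891097913 -9.161647212434564 3.8012157237339568 w 0.004326438610576751
turn [-0.0015  0.0029 -0.0035]
t: 15.25
eef_pos: [0.5124, -0.0597, 0.1551]
tool_rot: [-0.0, 0.853, 0.522, 0.002]
contact_force: [-0.3, 0.8, -0.5]
gripper_width: 0.001
grasp_force: 0.0
[309.3678 205.1839] 87 -0.7064724816290557 49.00261140254946
[315.5 219. ] 96 -0.3530489909526896 80.96217672291876
[322.1308 233.6355] 107 -0.20826045165193985 112.84631500739955
[329.3468 249.3065] 124 -0.23500064451439234 144.92128465964723
```

View pics/s8.png

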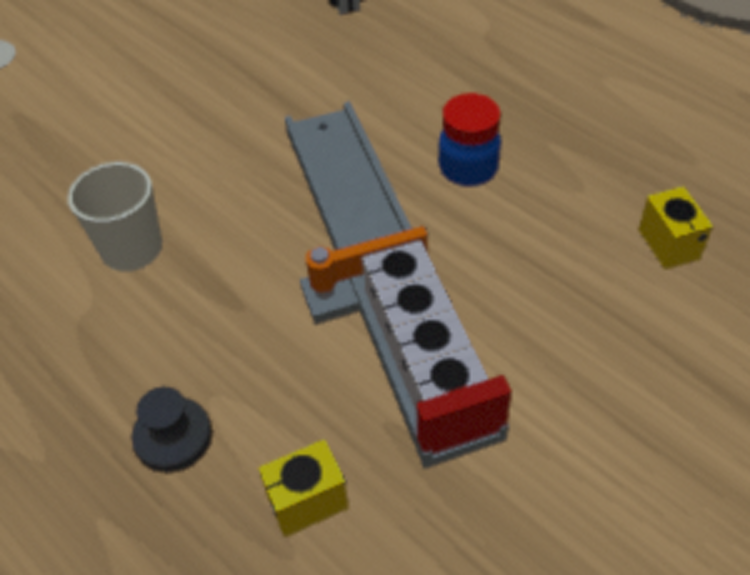

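The final picture shows the four clamps tight against the red stop (bores (399,264) to (449,374)). The orange arm lies square across the channel behind them, the bystanders are undisturbed and the gripper is clear.

```bash
python3 -c "
from station import *
print(hand_in())"
```

```text
the job is handed in; nothing more can be done
None
```

The job is handed in at about 15 s of the 42 s allowed: the four clamps are home against the red stop with no gaps, the retaining arm is at the end of its swing behind them, the cup, jar and adapter are undisturbed, and the robot is clear.

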